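# Reset a worn gate valve to one true turn open

## Task

On the bench stands a small gate valve with a handwheel; it is partly open and its wheel has a lot of slack. Using the wheel's handle, close the valve gently (clockwise from above) until you feel the gate seat, then open it by exactly one full turn of the screw, counting only from where the slack is taken up and the stem really starts to lift, and let go. Never force the wheel so hard that its safety clutch slips, and leave the other things on the bench where they are.

Things in the scene. Friction and masses are not known exactly. Their poses are not given: they have to be found in the camera images.
- valve: grey gate valve bolted down on a steel base plate 130 x 150 x 12 mm, a pipe stub (42 mm diameter, 194 mm over its dark end flanges) through it along its y axis. Fixed. Origin on the bench surface exactly under the vertical wheel axis; x and y along the plate's sides, z up.
- wheel: dark steel handwheel on the valve, turning about the vertical axis over the valve's origin; its own origin is the valve's origin (bench level), its x axis points to the handle. Rim 130 mm across its centre line, 14 mm thick, centred 122 mm above the bench; hub at about 100 mm. Starts 0.35 to 0.65 screw turn open.
- clutch (a joint): slip (rad) of the safety clutch, a steel disc 34 mm in diameter under the wheel hub, between wheel and screw: 0 as found, and it stays 0 until more than about 23 N is put along the circle at the handle, either way; then it slips and does not come back.
- axis (a point): wheel axis at rim height, 122 mm above the valve's origin. Clockwise from above closes. At each change of direction the loose wheel first turns through slack, a quarter to six tenths of a turn (at the start an unknown part of it), at under 1 N; then the screw turns too, taking 3 to 5 N along the circle at the handle. At the seat the force climbs 1.4 N per mm of handle travel and springs back when eased.
- grip (a point): middle of the upright black handle on the rim: a round post 20 mm in diameter, 50 mm tall (133 to 183 mm above the bench); this point is 161 mm above the bench, 65 mm from the wheel axis. The handle spins freely on its pin, so it can be held with an unchanged gripper heading while it goes round. Nothing else on the valve stands above 133 mm.
- stem_top (a point): centre of the top end of the brass stem, 12 mm in diameter, standing up in the middle of the wheel hub on the wheel axis. The stem does not turn with the wheel; it rises 3 mm for each full turn of the screw. With the gate seated this point is 115 mm above the bench, and one true turn open 118 mm.
- glue: white glue bottle with a blue cap, 32 mm in diameter, 85 mm tall, standing near the valve; origin at the centre of its underside. Bystander.
- grinder: pale blue pencil grinder 150 mm long, 24 mm thick, lying on two rubber rests; origin under its middle. Bystander.
- dish: amber glass dish, 80 mm across, 22 mm high; origin at the centre of its underside. Bystander.
- reel: reel of solder wire with black cheeks, 56 mm in diameter, 38 mm tall, near the valve; origin at the centre of its underside. Bystander.
- spanner: steel spanner 150 mm long, lying flat near the valve; origin under its middle. Bystander.
- tin: copper cup, 72 mm across, 50 mm tall; origin at the centre of its underside. Bystander.
- tissues: pale green tissue box 120 x 230 x 60 mm; origin at the centre of its underside. Bystander.
Things that resemble listed ones, but are neither listed nor needed, are in the scene too. Several things have the shape of the valve; the one meant has the colours described above.

How it is judged (in metres and radians):
On the way:
1. the gate is closed onto its seat (stem within 0.2 mm of its lowest place) (z of stem_top in the frame of valve below 0.1152 m), for 0.2 s.
At the end, for the whole second after the job is handed in: after having been closed onto its seat, the valve stands one true screw turn open, within 0.13 turn (stem lifted 3.0 mm, give or take 0.4 mm), with the wheel at rest and released (z of stem_top in the frame of valve between 0.1176 and 0.1184 m and angular speed of wheel below 0.1 rad/s); the robot touches nothing.
It fails at once if the wheel is forced: its safety clutch slips by more than 0.15 rad (value of joint clutch above 0.15 rad or value of joint clutch below -0.15 rad).
It fails at once if one of the other things on the bench is shifted by more than 30 mm (distance of any of glue, grinder, dish, reel, spanner, tin, tissues from where it was at the start of the episode above 0.03 m).
It also fails if it takes over 72 s, if anything falls off the work surface, if the arm or the gripper's body presses on something with over 40 N, if the wrist force passes 120 N, or if a joint passes its speed limit or range.

## Robot

A 6-joint arm with a two-finger parallel gripper is mounted at the origin on the work surface. World frame = base frame: x ahead of the robot, y to its left, z up, the work surface at z = 0. Lengths are in m, angles in degrees, forces in N, time in s.
With the tool pointing down it reaches from about 0.375 to 0.9 m from the base axis. Payload 3.1 kg.
Tool frame: the origin (TCP) lies between the finger pads; the fingertips stand 11 mm ahead of it and the grasp point (between the pads) lies 8 mm behind it; z points along the fingers, y is the line along which they close (so a half turn about z gives the same grasp; the last joint's range is limited). The gripper opens to 87 mm and grips with 3 to 60 N. Pads are 19 mm wide; open, the fingers measure 117 mm over their backs; the gripper's body (75 mm by 190 mm) begins 51 mm behind the grasp point.
Start: joints at [54.46, 30.224, 82.088, -0, 67.689, -10.227], TCP at [0.267, 0.565, 0.234] pointing down, gripper open.
Joint ranges: [-176.69, 176.69], [-43.24, 126.21], [12.49, 139.97], [-82, 262], [0, 151.66], [-163.58, 163.58]. Speed limits (degrees/s): [159.86, 159.86, 180, 180, 180, 180].

## Interface

Orientations are given as a 3x3 rotation matrix whose columns are the frame's x, y, z axes.
In Python, from rig import bot gives the robot as it stands.
- The arm moves only by the tool apply_moves, never from a script. Its argument "steps" is a list that holds one entry, the list of rows, each a list of 7 numbers: the shift along the tool's x, y, z in cm, then the turn, a rotation vector about the tool's x, y, z in degrees, then the gripper command: -1 is shut, 1 is fully open, values between are in proportion. In form: [[[dx, dy, dz, rx, ry, rz, jaw], ...]]. A call has 1 to 20 rows; each row is the pose to reach, as a shift and turn from the pose commanded when the call began, along the tool's axes at that moment; what a row does not reach only later rows make up. A row lasts 1/8 s, in which the tool goes at most 62.5 mm and 10.7 degrees, less where a joint would pass 70% of its speed; a pose out of reach is approached as far as the arm can. A call with a gripper value outside its range is refused whole. The fingers move at their own pace and stop on an object; the grip force is fixed at half the most. Time passes only in rows, so rows that repeat a pose let the fingers close. It gives the time, the measured TCP pose, the force, the opening and the grip force at its end, in the units of the state.
- bot.read_state(): the state, without advancing time (a new reading comes with each control period).
- bot.capture(name): name is "scene" or "top" or "wrist"; returns the picture (420x560x3 uint8, blue, green, red); there is no depth.
- bot.camera_model(name): a dict with "intrinsics" (3x3 intrinsics, pixels), "R" (3x3) and "t" (3): a world point X has camera coordinates R X + t. Camera axes: x right, y down, z forward; pixel columns grow to the right and rows downward; lengths in m; the calibration is good to about 2 mm. A picture is of the moment at which its call begins: read the wrist's pose just before it. camera_model takes no time and is no camera call; for the wrist camera it gives the pose at the moment of the call.
- bot.hand_in(): hands the job in; it is judged then, once.
The state is a dict: "time_s": time; "joint_positions": joint angles; "qvel": joint speeds; "tau": joint torques, N m; "position": TCP position; "tcp_rot": TCP orientation; "force": force on the tool from outside, world axes, zero at the start; "moment": the same for the moment, N m; "opening": opening from 0.0 (shut) to 1.0 (fully open); "grasp_force": force on a finger pad.
Only numpy, scipy, OpenCV 4.12 (cv2) and the standard library are available. Lean on these libraries where they do the work, as an engineer would, in place of code of your own. Each camera call takes 0.05 s, during which the arm holds its last target. There are 200 camera calls.

## Working session

There is one attempt and no reset: what is moved stays moved. The work goes in short steps, Python scripts to look and compute and a tool call to move; the robot and the scene stay as the last step left them, time stands still between calls to the robot, and variables do not carry over. Pictures are saved under pics/ and viewed, at most 10 in all, crops included, and the job is handed in when it is done.

Besides the shell and the picture viewer there is one more tool, called after "Emit:" in YAML: its name, and indented under it one key for each argument. apply_moves: Moves the arm, as the interface text tells. Its arguments: {"type":"object","properties":{"steps":{"type":"array","items":{"type":"array","items":{"type":"array","items":{"type":"number"}}}}},"required":["steps"]}

```bash
mkdir -p pics; ls
python3 - <<'E'
from rig import bot
import cv2,numpy as np
s=bot.read_state();print({k:s[k] for k in('time_s','position','tcp_rot','force','opening')})
a=bot.capture("scene");b=bot.capture("top")
cv2.imwrite("pics/scene.png",a);cv2.imwrite("pics/top.png",b)
for n in("scene","top"):
  c=bot.camera_model(n);print(n,c)
E
```

```text
pics
{'time_s': 0.0, 'position': array([0.26678195, 0.56443076, 0.23259642]), 'tcp_rot': array([[-9.04014086e-01,  4.27500968e-01, -1.20633648e-03],
       [ 4.27502535e-01,  9.04012442e-01, -1.75708190e-03],
       [ 3.39388975e-04, -2.10413869e-03, -9.99997729e-01]]), 'force': array([-0.33783211,  0.17287066, -0.29559236]), 'opening': 1.0030237221481564}
scene {'intrinsics': array([[542.07484013,   0.        , 277.23167684],
       [  0.        , 542.07484013, 211.67568096],
       [  0.        ,   0.        ,   1.        ]]), 'R': array([[ 0.78914019,  0.61378065, -0.02304515],
       [ 0.32959329, -0.45482318, -0.82734765],
       [-0.51829145,  0.64529775, -0.56121723]]), 't': array([-0.53259699, -0.04303153,  2.03213383])}
top {'intrinsics': array([[532.50996792,   0.        , 278.21120232],
       [  0.        , 532.50996792, 206.95156703],
       [  0.        ,   0.        ,   1.        ]]), 'R': array([[-0.01324554, -0.99989054,  0.00659206],
       [-0.9978938 ,  0.01279984, -0.06359347],
       [ 0.06350213, -0.00742051, -0.99795411]]), 't': array([0.09858203, 0.62731726, 1.662082  ])}
```

View pics/scene.png

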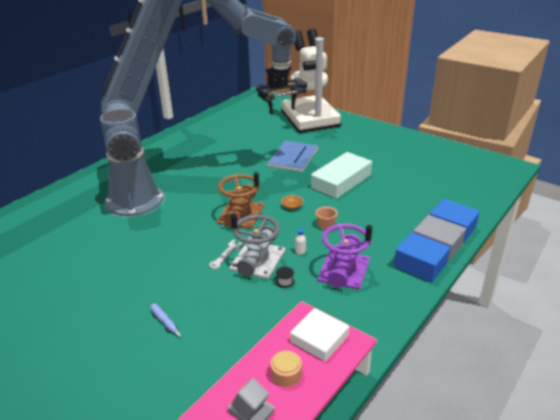

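View pics/top.png

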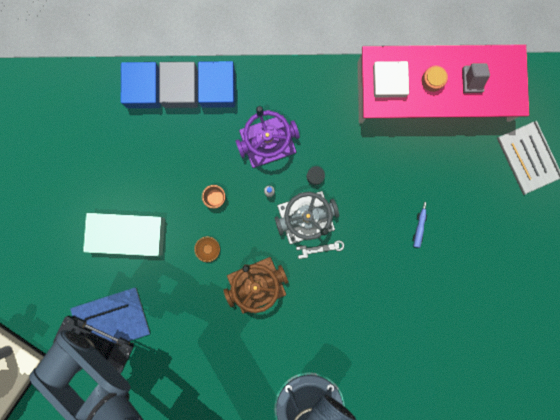

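Three valve shapes appear in the top view: orange (255,288), purple (267,135) and grey (308,216). The grey one with the dark wheel fits the description. I'll confirm it in an enlarged crop and locate the axis and handle.

Run:
```python
import cv2,numpy as np
a=cv2.imread("pics/scene.png")[200:290,205:305];b=cv2.imread("pics/top.png")[170:260,260:360]
cv2.imwrite("pics/crop.png",np.hstack([cv2.resize(x,(400,360),interpolation=cv2.INTER_CUBIC) for x in(a,b)]))
```

```text
(no output)
```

View pics/crop.png

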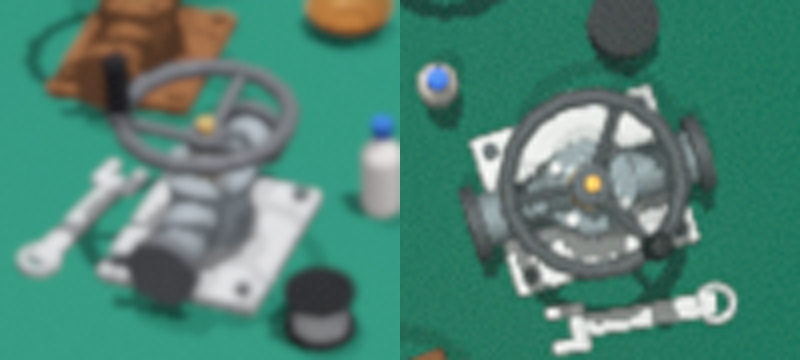

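The crop shows the grey valve with its brass stem at top pixel (308,216) and scene pixel (256.5,231). The black handle is at top (324.5,231.5) and scene (234,221). The spanner, reel and glue are all close by.

```bash
cat > h.py <<'E'
from rig import bot
import numpy as np,cv2
def ray(n,uv,c=None):
    c=c or bot.camera_model(n)
    d=c["R"].T@np.linalg.inv(c["intrinsics"])@np.array([*uv,1.]); o=-c["R"].T@c["t"]; return o,d
def plane(n,uv,z,c=None):
    o,d=ray(n,uv,c); return o+d*(z-o[2])/d[2]
def two(a,b):
    (o,d),(p,e)=a,b; s=np.linalg.lstsq(np.c_[d,-e],p-o,rcond=None)[0]
    x,y=o+d*s[0],p+e*s[1]; return (x+y)/2,np.linalg.norm(x-y)
E
python3 - <<'E'
from h import *
t=bot.capture("top")
print("stem",two(ray("top",(308.2,216)),ray("scene",(256.5,230.7))),plane("top",(308.2,216),.116))
h=plane("top",(324.5,231.5),.18);print("handle",two(ray("top",(324.5,231.5)),ray("scene",(234,221))),h)
a=plane("top",(308.2,216),.116);print(np.linalg.norm((h-a)[:2]),np.degrees(np.arctan2(*(h-a)[[1,0]])))
for n,uv,z in(("glue",(269,190),.085),("reel",(316,176),.038)):print(n,plane("top",uv,z))
print(bot.camera_model("wrist"),bot.read_state()["position"])
E
```

```text
stem (array([0.59491607, 0.00250102, 0.11307787]), np.float64(0.001269230670151878)) [0.59430506 0.00226825 0.116     ]
handle (array([ 0.54688809, -0.04181663,  0.15485688]), np.float64(0.00023509334091566573)) [ 0.54656386 -0.03938067  0.18      ]
0.06335499063274842 -138.89889436191683
glue [0.67639819 0.11820676 0.085     ]
reel [ 0.72313324 -0.02927921  0.038     ]
{'intrinsics': array([[327.07536752,   0.        , 276.69218372],
       [  0.        , 327.07536752, 211.7115984 ],
       [  0.        ,   0.        ,   1.        ]]), 'R': array([[ 0.42800293,  0.90377544, -0.00185545],
       [ 0.8732629 , -0.41302233,  0.25850427],
       [ 0.23286347, -0.11226088, -0.96600833]]), 't': array([-0.62443064, -0.03048517,  0.38981865])} [0.26690109 0.56454444 0.23280481]
```

Emit:
apply_moves:
  steps:
    - [[0,0,-3,0,0,0,1],[-12,-10,-3,0,0,-8,1],[-51.1,-42.6,-3,0,0,-25.3,1],[-51.1,-42.6,-3,0,0,-25.3,1],[-51.1,-42.6,-3,0,0,-25.3,1],[-51.1,-42.6,-3,0,0,-25.3,1],[-51.1,-42.6,-3,0,0,-25.3,1],[-51.1,-42.6,-3,0,0,-25.3,1],[-51.1,-42.6,-3,0,0,-25.3,1],[-51.1,-42.6,-3,0,0,-25.3,1],[-51.1,-42.6,-3,0,0,-25.3,1],[-51.1,-42.6,-3,0,0,-25.3,1],[-51.1,-42.6,-3,0,0,-25.3,1],[-51.1,-42.6,-3,0,0,-25.3,1],[-51.1,-42.6,-3,0,0,-25.3,1],[-51.1,-42.6,-3,0,0,-25.3,1]]

```text
time_s: 2.15
position: [0.5465, -0.0373, 0.2637]
tcp_rot: [[-1.0, -0.002, -0.0], [-0.002, 1.0, 0.0], [0.0, 0.0, -1.0]]
force: [0.8, -0.0, -0.0]
opening: 1.003
grasp_force: 0.0
```

Run:
```python
from h import *
c=bot.camera_model("wrist");s=bot.read_state();im=bot.capture("wrist");cv2.imwrite("pics/w1.png",im)
import pickle;pickle.dump(c,open("c1.pkl","wb"))
print(s["time_s"],s["position"],s["tcp_rot"].round(3),s["joint_positions"],s["force"])
K=lambda X:(lambda p:(c["intrinsics"]@p/p[2])[:2])(c["R"]@np.array(X)+c["t"])
print(K([.547,-.040,.183]),K([.594,.002,.116]))
```

```text
2.15 [ 0.54650584 -0.03734325  0.26366892] [[-1.    -0.002 -0.   ]
 [-0.002  1.     0.   ]
 [ 0.     0.    -1.   ]] [-1.56028931e+01  2.22240629e+01  9.11958191e+01  5.45253612e-03
  6.65933254e+01 -1.05696946e+02] [ 0.77092697 -0.02541958 -0.03305364]
[272.41921073 223.87186389] [316.50444247 249.80766007]
```

View pics/w1.png

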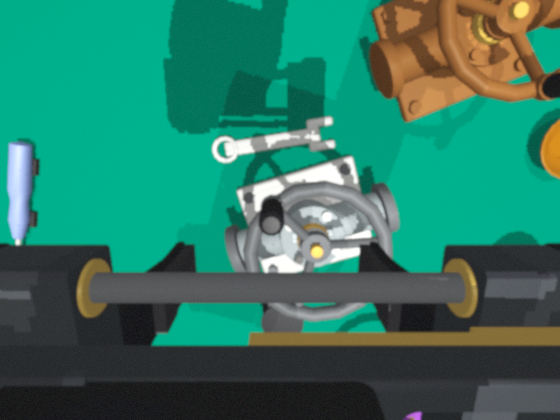

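The wrist view shows the handle at about (272,215) and the brass stem at (317,252). I'll check both against the prediction.

Run:
```python
from h import *
import pickle;c=pickle.load(open("c1.pkl","rb"))
K=lambda X:(lambda p:(c["intrinsics"]@p/p[2])[:2].round(1))(c["R"]@np.array(X)+c["t"])
print(-c["R"].T@c["t"],K([.547,-.04,.183]),K([.547,-.04,.133]))
im=cv2.imread("pics/w1.png");h=cv2.cvtColor(im,cv2.COLOR_BGR2HSV)
m=cv2.inRange(h,(18,120,120),(32,255,255));m[:, :295]=0;m[:,335:]=0;m[:235]=0;m[268:]=0
M=cv2.moments(m,True);uv=(M["m10"]/M["m00"],M["m01"]/M["m00"]);print(uv,M["m00"],plane("",uv,.1165,c))
m=(im.max(2)<45).astype(np.uint8);m[:195]=0;m[238:]=0;m[:,:255]=0;m[:,295:]=0
n,l,st,ce=cv2.connectedComponentsWithStats(m);print(st,ce)
for r in range(198,238,3):print(r,im[r,256:292:3].max(1))
```

```text
[ 0.47582545 -0.03695774  0.4141633 ] [272.4 223.9] [273.1 207.3]
(316.1170212765957, 250.0212765957447) 94.0 [0.59402421 0.00156508 0.1165    ]
[[     0      0    560    420 234900]
 [   261    199     22     21    300]] [[279.51032354 209.50134951]
 [271.41666667 208.44333333]]
198 [254 255 241 126  70  63  58  72  99 140 156 158]
201 [251 253 160  47  33  33  25  39  91 151 155 139]
204 [251 245  93  33  35  31  32  32  45 129 135 135]
207 [250 241  66  32  31  31  34  30  32 111 143 131]
210 [230 195  41  31  34  31  32  30  34  79 130 101]
213 [130  81  36  38  43  43  45  36  33  75 103  95]
216 [ 99  80  43  41  64  75  61  46  40  78 127 106]
219 [112  69  45  92 117 125 125 100  46  77 140 127]
222 [124  72  67 111 119 127 131 132  70  76 136 140]
225 [143  81  74 112 120 128 130 133  81 124 193 140]
228 [160 119  65 110 115 124 129 127  73 185 255 231]
231 [159 133  77  86 111 120 117  88 117 214 222 240]
234 [154 128 151 136  94  94  97 152 170 217 216 216]
237 [144 123 172 180 183 185 188 192 173 216 216 215]
```

Emit:
apply_moves:
  steps:
    - [[-0.05,-0.4,4,0,0,0,1],[-0.05,-0.4,8,0,0,0,1],[-0.05,-0.4,10.8,0,0,0,1],[-0.05,-0.4,10.8,0,0,0,-0.2],[-0.05,-0.4,10.8,0,0,0,-1],[-0.05,-0.4,10.8,0,0,0,-1],[-0.05,-0.4,10.8,0,0,0,-1],[-0.05,-0.4,10.8,0,0,0,-1]]

```text
time_s: 3.2
position: [0.5478, -0.0427, 0.1562]
tcp_rot: [[-1.0, 0.0, 0.001], [0.0, 1.0, -0.0], [-0.001, -0.0, -1.0]]
force: [0.6, 0.1, 0.8]
opening: 0.516
grasp_force: 0.0
```

Emit:
apply_moves:
  steps:
    - [[0,0,0,0,0,0,-1],[0,0,0,0,0,0,-1],[0,0,0,0,0,0,-1],[0,0,0,0,0,0,-1],[0,0,0,0,0,0,-1]]

```text
time_s: 3.82
position: [0.5476, -0.0425, 0.1555]
tcp_rot: [[-1.0, 0.0, 0.0], [0.0, 1.0, 0.0], [-0.0, 0.0, -1.0]]
force: [1.0, 0.8, -0.5]
opening: 0.222
grasp_force: 30.0
```

```bash
cat >> h.py <<'E'
A=np.array([.594,.0017]);R=.065
def pol(s,A=None):
    A=globals()["A"] if A is None else A
    r=s["position"][:2]-A;th=np.arctan2(r[1],r[0]);u=np.array([np.cos(th),np.sin(th)])
    f=s["force"][:2];print("t",round(s["time_s"],2),"ang",np.degrees(th).round(1),"r",(np.hypot(*r)*1e3).round(1),"Frad",(f@u).round(1),"Ftan(ccw)",(f@[-u[1],u[0]]).round(1))
def rows(angs,p0,A=None):
    A=globals()["A"] if A is None else A
    t=np.radians(angs);P=A+R*np.c_[np.cos(t),np.sin(t)]-p0
    print([[float(round(-100*x,2)),float(round(100*y,2)),0,0,0,0,-1] for x,y in P])
E
python3 - <<'E'
from h import *
s=bot.read_state();pol(s)
a=list(np.r_[221:125:-6]);a+=[125,123,123,123];print(len(a));rows(a,s["position"][:2])
E
```

```text
t 3.83 ang -136.4 r 64.0 Frad -1.3 Ftan(ccw) 0.1
20
[[0.27, 0.15, 0, 0, 0, 0, -1], [0.69, 0.69, 0, 0, 0, 0, -1], [1.05, 1.27, 0, 0, 0, 0, -1], [1.35, 1.88, 0, 0, 0, 0, -1], [1.58, 2.52, 0, 0, 0, 0, -1], [1.74, 3.18, 0, 0, 0, 0, -1], [1.84, 3.85, 0, 0, 0, 0, -1], [1.86, 4.53, 0, 0, 0, 0, -1], [1.82, 5.21, 0, 0, 0, 0, -1], [1.7, 5.88, 0, 0, 0, 0, -1], [1.51, 6.54, 0, 0, 0, 0, -1], [1.26, 7.17, 0, 0, 0, 0, -1], [0.94, 7.77, 0, 0, 0, 0, -1], [0.56, 8.33, 0, 0, 0, 0, -1], [0.12, 8.85, 0, 0, 0, 0, -1], [-0.37, 9.32, 0, 0, 0, 0, -1], [-0.91, 9.74, 0, 0, 0, 0, -1], [-1.1, 9.87, 0, 0, 0, 0, -1], [-1.1, 9.87, 0, 0, 0, 0, -1], [-1.1, 9.87, 0, 0, 0, 0, -1]]
```

Emit:
apply_moves:
  steps:
    - [[0.27,0.15,0,0,0,0,-1],[0.69,0.69,0,0,0,0,-1],[1.05,1.27,0,0,0,0,-1],[1.35,1.88,0,0,0,0,-1],[1.58,2.52,0,0,0,0,-1],[1.74,3.18,0,0,0,0,-1],[1.84,3.85,0,0,0,0,-1],[1.86,4.53,0,0,0,0,-1],[1.82,5.21,0,0,0,0,-1],[1.7,5.88,0,0,0,0,-1],[1.51,6.54,0,0,0,0,-1],[1.26,7.17,0,0,0,0,-1],[0.94,7.77,0,0,0,0,-1],[0.56,8.33,0,0,0,0,-1],[0.12,8.85,0,0,0,0,-1],[-0.37,9.32,0,0,0,0,-1],[-0.91,9.74,0,0,0,0,-1],[-1.1,9.87,0,0,0,0,-1],[-1.1,9.87,0,0,0,0,-1],[-1.1,9.87,0,0,0,0,-1]]

```text
time_s: 6.32
position: [0.5571, 0.0549, 0.1554]
tcp_rot: [[-1.0, -0.001, -0.003], [-0.001, 1.0, -0.003], [0.003, -0.003, -1.0]]
force: [-1.0, -5.8, 0.4]
opening: 0.219
grasp_force: 30.0
```

Run:
```python
from h import *
s=bot.read_state();pol(s);print(s["position"])
# commanded: 123 deg; next
c0=A+R*np.array([np.cos(np.radians(123)),np.sin(np.radians(123))])
print(c0);rows(list(range(121,96,-3))+[97,97,97],c0)
```

```text
t 6.33 ang 124.8 r 64.7 Frad -4.2 Ftan(ccw) 4.1
[0.55706231 0.05485888 0.15542772]
[0.55859846 0.05621359]
[[-0.19, 0.12, 0, 0, 0, 0, -1], [-0.49, 0.29, 0, 0, 0, 0, -1], [-0.79, 0.44, 0, 0, 0, 0, -1], [-1.11, 0.58, 0, 0, 0, 0, -1], [-1.42, 0.69, 0, 0, 0, 0, -1], [-1.75, 0.8, 0, 0, 0, 0, -1], [-2.08, 0.88, 0, 0, 0, 0, -1], [-2.41, 0.95, 0, 0, 0, 0, -1], [-2.75, 1.0, 0, 0, 0, 0, -1], [-2.75, 1.0, 0, 0, 0, 0, -1], [-2.75, 1.0, 0, 0, 0, 0, -1], [-2.75, 1.0, 0, 0, 0, 0, -1]]
```

Emit:
apply_moves:
  steps:
    - [[-0.19,0.12,0,0,0,0,-1],[-0.49,0.29,0,0,0,0,-1],[-0.79,0.44,0,0,0,0,-1],[-1.11,0.58,0,0,0,0,-1],[-1.42,0.69,0,0,0,0,-1],[-1.75,0.8,0,0,0,0,-1],[-2.08,0.88,0,0,0,0,-1],[-2.41,0.95,0,0,0,0,-1],[-2.75,1.0,0,0,0,0,-1],[-2.75,1.0,0,0,0,0,-1],[-2.75,1.0,0,0,0,0,-1]]

```text
time_s: 7.7
position: [0.586, 0.0664, 0.1555]
tcp_rot: [[-1.0, 0.0, -0.0], [0.0, 1.0, 0.0], [0.0, 0.0, -1.0]]
force: [-3.0, -1.4, 2.1]
opening: 0.22
grasp_force: 30.0
```

```bash
cat >> h.py <<'E'
def P(a): return A+R*np.array([np.cos(np.radians(a)),np.sin(np.radians(a))])
E
python3 - <<'E'
from h import *
s=bot.read_state();pol(s)
for a in range(97,-100,-12): print(a);rows([a-3,a-6,a-9,a-12],P(a))
E
```

```text
t 7.7 ang 97.1 r 65.2 Frad -1.0 Ftan(ccw) 3.2
97
[[-0.34, 0.03, 0, 0, 0, 0, -1], [-0.68, 0.05, 0, 0, 0, 0, -1], [-1.02, 0.04, 0, 0, 0, 0, -1], [-1.36, 0.02, 0, 0, 0, 0, -1]]
85
[[-0.34, -0.04, 0, 0, 0, 0, -1], [-0.67, -0.09, 0, 0, 0, 0, -1], [-1.01, -0.17, 0, 0, 0, 0, -1], [-1.33, -0.26, 0, 0, 0, 0, -1]]
73
[[-0.32, -0.11, 0, 0, 0, 0, -1], [-0.64, -0.23, 0, 0, 0, 0, -1], [-0.95, -0.37, 0, 0, 0, 0, -1], [-1.25, -0.53, 0, 0, 0, 0, -1]]
61
[[-0.29, -0.17, 0, 0, 0, 0, -1], [-0.58, -0.36, 0, 0, 0, 0, -1], [-0.85, -0.56, 0, 0, 0, 0, -1], [-1.11, -0.78, 0, 0, 0, 0, -1]]
49
[[-0.25, -0.23, 0, 0, 0, 0, -1], [-0.49, -0.47, 0, 0, 0, 0, -1], [-0.71, -0.73, 0, 0, 0, 0, -1], [-0.93, -0.99, 0, 0, 0, 0, -1]]
37
[[-0.2, -0.28, 0, 0, 0, 0, -1], [-0.38, -0.56, 0, 0, 0, 0, -1], [-0.55, -0.86, 0, 0, 0, 0, -1], [-0.7, -1.16, 0, 0, 0, 0, -1]]
25
[[-0.14, -0.31, 0, 0, 0, 0, -1], [-0.25, -0.63, 0, 0, 0, 0, -1], [-0.36, -0.96, 0, 0, 0, 0, -1], [-0.44, -1.28, 0, 0, 0, 0, -1]]
13
[[-0.07, -0.33, 0, 0, 0, 0, -1], [-0.12, -0.67, 0, 0, 0, 0, -1], [-0.15, -1.01, 0, 0, 0, 0, -1], [-0.17, -1.35, 0, 0, 0, 0, -1]]
1
[[
[... 440 characters left out ...]
, [0.65, -0.79, 0, 0, 0, 0, -1], [0.89, -1.03, 0, 0, 0, 0, -1]]
-47
[[0.25, -0.23, 0, 0, 0, 0, -1], [0.52, -0.44, 0, 0, 0, 0, -1], [0.8, -0.63, 0, 0, 0, 0, -1], [1.09, -0.82, 0, 0, 0, 0, -1]]
-59
[[0.3, -0.17, 0, 0, 0, 0, -1], [0.6, -0.32, 0, 0, 0, 0, -1], [0.91, -0.46, 0, 0, 0, 0, -1], [1.23, -0.57, 0, 0, 0, 0, -1]]
-71
[[0.32, -0.1, 0, 0, 0, 0, -1], [0.65, -0.19, 0, 0, 0, 0, -1], [0.99, -0.26, 0, 0, 0, 0, -1], [1.32, -0.31, 0, 0, 0, 0, -1]]
-83
[[0.34, -0.03, 0, 0, 0, 0, -1], [0.68, -0.05, 0, 0, 0, 0, -1], [1.02, -0.04, 0, 0, 0, 0, -1], [1.36, -0.02, 0, 0, 0, 0, -1]]
-95
[[0.34, 0.04, 0, 0, 0, 0, -1], [0.67, 0.09, 0, 0, 0, 0, -1], [1.01, 0.17, 0, 0, 0, 0, -1], [1.33, 0.26, 0, 0, 0, 0, -1]]
```

Emit:
apply_moves:
  steps:
    - [[-0.34,0.03,0,0,0,0,-1],[-0.68,0.05,0,0,0,0,-1],[-1.02,0.04,0,0,0,0,-1],[-1.02,0.04,0,0,0,0,-1]]

```text
time_s: 8.2
position: [0.5967, 0.0669, 0.1555]
tcp_rot: [[-1.0, 0.0, 0.001], [0.0, 1.0, 0.001], [-0.001, 0.001, -1.0]]
force: [-3.8, 0.2, 2.7]
opening: 0.219
grasp_force: 30.0
```

Run:
```python
from h import *
s=bot.read_state();pol(s)
for a in range(88,-120,-9):
  d=[(P(a-k)-P(a))*[-100,100] for k in(3,6,9)];print(a,[[float(x) for x in v.round(2)] for v in d])
```

```text
t 8.2 ang 87.6 r 65.2 Frad 0.0 Ftan(ccw) 3.8
88 [[-0.34, -0.02], [-0.68, -0.06], [-1.01, -0.12]]
79 [[-0.33, -0.07], [-0.66, -0.16], [-0.98, -0.27]]
70 [[-0.32, -0.12], [-0.63, -0.27], [-0.93, -0.42]]
61 [[-0.29, -0.17], [-0.58, -0.36], [-0.85, -0.56]]
52 [[-0.26, -0.22], [-0.51, -0.45], [-0.75, -0.69]]
43 [[-0.23, -0.25], [-0.44, -0.52], [-0.63, -0.8]]
34 [[-0.18, -0.29], [-0.35, -0.58], [-0.5, -0.89]]
25 [[-0.14, -0.31], [-0.25, -0.63], [-0.36, -0.96]]
16 [[-0.09, -0.33], [-0.15, -0.66], [-0.2, -1.0]]
7 [[-0.03, -0.34], [-0.05, -0.68], [-0.04, -1.02]]
-2 [[0.02, -0.34], [0.06, -0.68], [0.12, -1.01]]
-11 [[0.07, -0.33], [0.16, -0.66], [0.27, -0.98]]
-20 [[0.12, -0.32], [0.27, -0.63], [0.42, -0.93]]
-29 [[0.17, -0.29], [0.36, -0.58], [0.56, -0.85]]
-38 [[0.22, -0.26], [0.45, -0.51], [0.69, -0.75]]
-47 [[0.25, -0.23], [0.52, -0.44], [0.8, -0.63]]
-56 [[0.29, -0.18], [0.58, -0.35], [0.89, -0.5]]
-65 [[0.31, -0.14], [0.63, -0.25], [0.96, -0.36]]
-74 [[0.33, -0.09], [0.66, -0.15], [1.0, -0.2]]
-83 [[0.34, -0.03], [0.68, -0.05], [1.02, -0.04]]
-92 [[0.34, 0.02], [0.68, 0.06], [1.01, 0.12]]
-101 [[0.33, 0.07], [0.66, 0.16], [0.98, 0.27]]
-110 [[0.32, 0.12], [0.63, 0.27], [0.93, 0.42]]
-119 [[0.29, 0.17], [0.58, 0.36], [0.85, 0.56]]
```

Emit:
apply_moves:
  steps:
    - [[-0.34,-0.02,0,0,0,0,-1],[-0.68,-0.06,0,0,0,0,-1],[-1.01,-0.12,0,0,0,0,-1],[-1.01,-0.12,0,0,0,0,-1]]

```text
time_s: 8.7
position: [0.607, 0.0656, 0.1556]
tcp_rot: [[-1.0, 0.0, 0.001], [0.0, 1.0, 0.001], [-0.001, 0.001, -1.0]]
force: [-3.1, 2.5, 1.7]
opening: 0.219
grasp_force: 30.0
```

Emit:
apply_moves:
  steps:
    - [[-0.33,-0.07,0,0,0,0,-1],[-0.66,-0.16,0,0,0,0,-1],[-0.98,-0.27,0,0,0,0,-1],[-0.98,-0.27,0,0,0,0,-1]]

```text
time_s: 9.2
position: [0.6169, 0.0628, 0.1556]
tcp_rot: [[-1.0, 0.001, 0.002], [0.001, 1.0, 0.001], [-0.002, 0.001, -1.0]]
force: [-2.5, 3.6, 2.5]
opening: 0.219
grasp_force: 30.0
```

Emit:
apply_moves:
  steps:
    - [[-0.32,-0.12,0,0,0,0,-1],[-0.63,-0.27,0,0,0,0,-1],[-0.93,-0.42,0,0,0,0,-1],[-0.93,-0.42,0,0,0,0,-1]]

```text
time_s: 9.7
position: [0.6262, 0.0587, 0.1557]
tcp_rot: [[-1.0, 0.0, 0.002], [0.0, 1.0, 0.001], [-0.002, 0.001, -1.0]]
force: [-1.6, 4.1, 2.0]
opening: 0.219
grasp_force: 30.0
```

Emit:
apply_moves:
  steps:
    - [[-0.29,-0.17,0,0,0,0,-1],[-0.58,-0.36,0,0,0,0,-1],[-0.85,-0.56,0,0,0,0,-1],[-0.85,-0.56,0,0,0,0,-1]]

```text
time_s: 10.2
position: [0.6347, 0.0531, 0.1557]
tcp_rot: [[-1.0, 0.001, 0.002], [0.001, 1.0, 0.001], [-0.002, 0.001, -1.0]]
force: [-1.3, 4.6, 1.0]
opening: 0.219
grasp_force: 30.0
```

Emit:
apply_moves:
  steps:
    - [[-0.26,-0.22,0,0,0,0,-1],[-0.51,-0.45,0,0,0,0,-1],[-0.75,-0.69,0,0,0,0,-1],[-0.75,-0.69,0,0,0,0,-1]]

```text
time_s: 10.7
position: [0.6424, 0.0461, 0.1558]
tcp_rot: [[-1.0, 0.001, 0.002], [0.001, 1.0, 0.001], [-0.002, 0.001, -1.0]]
force: [-0.2, 4.5, 1.7]
opening: 0.217
grasp_force: 30.0
```

Emit:
apply_moves:
  steps:
    - [[-0.23,-0.25,0,0,0,0,-1],[-0.44,-0.52,0,0,0,0,-1],[-0.63,-0.8,0,0,0,0,-1],[-0.63,-0.8,0,0,0,0,-1]]

```text
time_s: 11.2
position: [0.6488, 0.0381, 0.1558]
tcp_rot: [[-1.0, 0.001, 0.003], [0.001, 1.0, 0.0], [-0.003, 0.0, -1.0]]
force: [0.5, 4.7, 0.2]
opening: 0.219
grasp_force: 30.0
```

Emit:
apply_moves:
  steps:
    - [[-0.18,-0.29,0,0,0,0,-1],[-0.35,-0.58,0,0,0,0,-1],[-0.5,-0.89,0,0,0,0,-1],[-0.5,-0.89,0,0,0,0,-1]]

```text
time_s: 11.7
position: [0.654, 0.029, 0.1558]
tcp_rot: [[-1.0, 0.001, 0.003], [0.001, 1.0, 0.0], [-0.003, 0.0, -1.0]]
force: [1.6, 5.8, 0.1]
opening: 0.216
grasp_force: 30.0
```

Emit:
apply_moves:
  steps:
    - [[-0.14,-0.31,0,0,0,0,-1],[-0.25,-0.63,0,0,0,0,-1],[-0.25,-0.63,0,0,0,0,-1]]

```text
time_s: 12.08
position: [0.6565, 0.0227, 0.1558]
tcp_rot: [[-1.0, 0.0, 0.003], [0.0, 1.0, -0.0], [-0.003, -0.0, -1.0]]
force: [2.0, 5.8, 0.2]
opening: 0.221
grasp_force: 30.0
```

Emit:
apply_moves:
  steps:
    - [[-0.1,-0.32,0,0,0,0,-1],[-0.19,-0.65,0,0,0,0,-1],[-0.19,-0.65,0,0,0,0,-1]]

```text
time_s: 12.45
position: [0.6583, 0.0165, 0.1558]
tcp_rot: [[-1.0, 0.001, 0.003], [0.001, 1.0, 0.001], [-0.003, 0.001, -1.0]]
force: [2.6, 5.8, 0.2]
opening: 0.218
grasp_force: 30.0
```

Emit:
apply_moves:
  steps:
    - [[-0.07,-0.33,0,0,0,0,-1],[-0.12,-0.67,0,0,0,0,-1],[-0.15,-1.01,0,0,0,0,-1],[-0.15,-1.01,0,0,0,0,-1]]

```text
time_s: 12.95
position: [0.6594, 0.0098, 0.1558]
tcp_rot: [[-1.0, 0.001, 0.003], [0.001, 1.0, 0.007], [-0.003, 0.007, -1.0]]
force: [2.2, 13.2, 0.1]
opening: 0.219
grasp_force: 30.0
```

Run:
```python
from h import *
s=bot.read_state();pol(s)
for a in range(4,-130,-9):
  d=[(P(a-k)-P(a))*[-100,100] for k in(3,6,9)];print(a,[[float(x) for x in v.round(2)] for v in d],np.round([-np.sin(np.radians(a-9)),np.cos(np.radians(a-9))],2))
```

```text
t 12.95 ang 7.1 r 65.9 Frad 3.8 Ftan(ccw) 12.9
4 [[-0.01, -0.34], [-0.01, -0.68], [0.01, -1.02]] [0.09 1.  ]
-5 [[0.04, -0.34], [0.09, -0.67], [0.17, -1.01]] [0.24 0.97]
-14 [[0.09, -0.33], [0.2, -0.65], [0.32, -0.97]] [0.39 0.92]
-23 [[0.14, -0.31], [0.3, -0.61], [0.47, -0.9]] [0.53 0.85]
-32 [[0.19, -0.28], [0.39, -0.56], [0.61, -0.82]] [0.66 0.75]
-41 [[0.23, -0.25], [0.47, -0.49], [0.73, -0.71]] [0.77 0.64]
-50 [[0.27, -0.21], [0.54, -0.41], [0.83, -0.59]] [0.86 0.52]
-59 [[0.3, -0.17], [0.6, -0.32], [0.91, -0.46]] [0.93 0.37]
-68 [[0.32, -0.12], [0.64, -0.22], [0.97, -0.31]] [0.97 0.22]
-77 [[0.33, -0.07], [0.67, -0.12], [1.01, -0.15]] [1.   0.07]
-86 [[0.34, -0.01], [0.68, -0.01], [1.02, 0.01]] [ 1.   -0.09]
-95 [[0.34, 0.04], [0.67, 0.09], [1.01, 0.17]] [ 0.97 -0.24]
-104 [[0.33, 0.09], [0.65, 0.2], [0.97, 0.32]] [ 0.92 -0.39]
-113 [[0.31, 0.14], [0.61, 0.3], [0.9, 0.47]] [ 0.85 -0.53]
-122 [[0.28, 0.19], [0.56, 0.39], [0.82, 0.61]] [ 0.75 -0.66]
```

The gate is seated: the tangential force rose to 13 N at 7°. I'll hold briefly to meet the 0.2 s, then reverse.

Emit:
apply_moves:
  steps:
    - [[0,0.1,0,0,0,0,-1],[0,0.1,0,0,0,0,-1],[0,0.1,0,0,0,0,-1]]

```text
time_s: 13.32
position: [0.6593, 0.0107, 0.1558]
tcp_rot: [[-1.0, 0.001, 0.002], [0.001, 1.0, 0.006], [-0.002, 0.006, -1.0]]
force: [1.7, 12.4, 1.5]
opening: 0.218
grasp_force: 30.0
```

Run:
```python
from h import *
s=bot.read_state();pol(s)
p0=P(4)+[0,.001]
rows(list(range(9,92,6))+[90,90,90],p0)
for a in range(90,250,15):
  d=[(P(a+k)-P(a))*[-100,100] for k in(5,10,15)];print(a,[[float(x) for x in v.round(2)] for v in d])
```

```text
t 13.32 ang 7.8 r 65.9 Frad 3.4 Ftan(ccw) 12.1
[[0.06, 0.46, 0, 0, 0, 0, -1], [0.21, 1.13, 0, 0, 0, 0, -1], [0.42, 1.78, 0, 0, 0, 0, -1], [0.69, 2.4, 0, 0, 0, 0, -1], [1.03, 2.99, 0, 0, 0, 0, -1], [1.43, 3.54, 0, 0, 0, 0, -1], [1.89, 4.04, 0, 0, 0, 0, -1], [2.39, 4.5, 0, 0, 0, 0, -1], [2.94, 4.9, 0, 0, 0, 0, -1], [3.53, 5.24, 0, 0, 0, 0, -1], [4.15, 5.51, 0, 0, 0, 0, -1], [4.8, 5.73, 0, 0, 0, 0, -1], [5.47, 5.87, 0, 0, 0, 0, -1], [6.14, 5.94, 0, 0, 0, 0, -1], [6.48, 5.95, 0, 0, 0, 0, -1], [6.48, 5.95, 0, 0, 0, 0, -1], [6.48, 5.95, 0, 0, 0, 0, -1]]
90 [[0.57, -0.02], [1.13, -0.1], [1.68, -0.22]]
105 [[0.54, -0.17], [1.06, -0.39], [1.57, -0.65]]
120 [[0.48, -0.3], [0.93, -0.65], [1.35, -1.03]]
135 [[0.38, -0.42], [0.73, -0.87], [1.03, -1.35]]
150 [[0.26, -0.5], [0.48, -1.03], [0.65, -1.57]]
165 [[0.12, -0.55], [0.2, -1.12], [0.22, -1.68]]
180 [[-0.02, -0.57], [-0.1, -1.13], [-0.22, -1.68]]
195 [[-0.17, -0.54], [-0.39, -1.06], [-0.65, -1.57]]
210 [[-0.3, -0.48], [-0.65, -0.93], [-1.03, -1.35]]
225 [[-0.42, -0.38], [-0.87, -0.73], [-1.35, -1.03]]
240 [[-0.5, -0.26], [-1.03, -0.48], [-1.57, -0.65]]
```

Emit:
apply_moves:
  steps:
    - [[0.06,0.46,0,0,0,0,-1],[0.21,1.13,0,0,0,0,-1],[0.42,1.78,0,0,0,0,-1],[0.69,2.4,0,0,0,0,-1],[1.03,2.99,0,0,0,0,-1],[1.43,3.54,0,0,0,0,-1],[1.89,4.04,0,0,0,0,-1],[2.39,4.5,0,0,0,0,-1],[2.94,4.9,0,0,0,0,-1],[3.53,5.24,0,0,0,0,-1],[4.15,5.51,0,0,0,0,-1],[4.8,5.73,0,0,0,0,-1],[5.47,5.87,0,0,0,0,-1],[6.14,5.94,0,0,0,0,-1],[6.48,5.95,0,0,0,0,-1],[6.48,5.95,0,0,0,0,-1],[6.48,5.95,0,0,0,0,-1]]

```text
time_s: 15.45
position: [0.5936, 0.0665, 0.1556]
tcp_rot: [[-1.0, 0.0, -0.001], [0.0, 1.0, -0.0], [0.001, -0.0, -1.0]]
force: [-1.2, 2.9, 4.3]
opening: 0.215
grasp_force: 30.0
```

Emit:
apply_moves:
  steps:
    - [[0.57,-0.02,0,0,0,0,-1],[1.13,-0.1,0,0,0,0,-1],[1.68,-0.22,0,0,0,0,-1],[1.68,-0.22,0,0,0,0,-1]]

```text
time_s: 15.95
position: [0.5761, 0.0638, 0.1555]
tcp_rot: [[-1.0, 0.0, -0.001], [0.0, 1.0, -0.001], [0.001, -0.001, -1.0]]
force: [-1.1, 1.2, 3.8]
opening: 0.217
grasp_force: 30.0
```

Emit:
apply_moves:
  steps:
    - [[0.54,-0.17,0,0,0,0,-1],[1.06,-0.39,0,0,0,0,-1],[1.57,-0.65,0,0,0,0,-1],[1.57,-0.65,0,0,0,0,-1]]

```text
time_s: 16.45
position: [0.5609, 0.0571, 0.1555]
tcp_rot: [[-1.0, 0.0, -0.0], [0.0, 1.0, -0.001], [0.0, -0.001, -1.0]]
force: [0.1, -1.8, 0.5]
opening: 0.217
grasp_force: 30.0
```

Emit:
apply_moves:
  steps:
    - [[0.48,-0.3,0,0,0,0,-1],[0.93,-0.65,0,0,0,0,-1],[1.35,-1.03,0,0,0,0,-1],[1.35,-1.03,0,0,0,0,-1]]

```text
time_s: 16.95
position: [0.5479, 0.0468, 0.1555]
tcp_rot: [[-1.0, 0.001, 0.001], [0.001, 1.0, -0.001], [-0.001, -0.001, -1.0]]
force: [2.1, -3.1, -1.8]
opening: 0.217
grasp_force: 30.0
```

Emit:
apply_moves:
  steps:
    - [[0.38,-0.42,0,0,0,0,-1],[0.73,-0.87,0,0,0,0,-1],[1.03,-1.35,0,0,0,0,-1],[1.03,-1.35,0,0,0,0,-1]]

```text
time_s: 17.45
position: [0.538, 0.0334, 0.1555]
tcp_rot: [[-1.0, 0.001, 0.001], [0.001, 1.0, -0.0], [-0.001, -0.0, -1.0]]
force: [4.7, -2.7, -3.3]
opening: 0.219
grasp_force: 30.0
```

Emit:
apply_moves:
  steps:
    - [[0.26,-0.5,0,0,0,0,-1],[0.48,-1.03,0,0,0,0,-1],[0.65,-1.57,0,0,0,0,-1],[0.65,-1.57,0,0,0,0,-1]]

```text
time_s: 17.95
position: [0.5319, 0.018, 0.1555]
tcp_rot: [[-1.0, 0.001, 0.002], [0.001, 1.0, 0.0], [-0.002, 0.0, -1.0]]
force: [6.1, -1.4, -3.8]
opening: 0.224
grasp_force: 30.0
```

Emit:
apply_moves:
  steps:
    - [[0.12,-0.55,0,0,0,0,-1],[0.2,-1.12,0,0,0,0,-1],[0.22,-1.68,0,0,0,0,-1],[0.22,-1.68,0,0,0,0,-1]]

```text
time_s: 18.45
position: [0.5297, 0.0028, 0.1555]
tcp_rot: [[-1.0, 0.002, 0.003], [0.002, 1.0, 0.003], [-0.003, 0.003, -1.0]]
force: [6.2, 3.2, -4.4]
opening: 0.22
grasp_force: 30.0
```

Run:
```python
from h import *
s=bot.read_state();pol(s);pol(s,A+[.001,.001])
```

```text
t 18.45 ang 179.0 r 64.3 Frad -6.1 Ftan(ccw) -3.4
t 18.45 ang 179.9 r 65.3 Frad -6.2 Ftan(ccw) -3.3
```

Tangential force appeared between 165° and 180°, so take-up is at about 173° and the target handle angle is about 173–175° one turn later. I'll shift the circle centre slightly, since the radial force is biased toward +x.

Run:
```python
from h import *
A2=np.array([.5952,.0022])
Q=lambda a:A2+R*np.array([np.cos(np.radians(a)),np.sin(np.radians(a))])
rows(list(range(186,301,6)),P(180),A2)
rows(list(range(306,421,6)),Q(300),A2)
rows(list(range(426,517,6))+[518,520,520],Q(420),A2)
```

```text
[[-0.16, -0.63, 0, 0, 0, 0, -1], [-0.26, -1.3, 0, 0, 0, 0, -1], [-0.44, -1.96, 0, 0, 0, 0, -1], [-0.68, -2.59, 0, 0, 0, 0, -1], [-0.99, -3.2, 0, 0, 0, 0, -1], [-1.36, -3.77, 0, 0, 0, 0, -1], [-1.79, -4.3, 0, 0, 0, 0, -1], [-2.27, -4.78, 0, 0, 0, 0, -1], [-2.8, -5.21, 0, 0, 0, 0, -1], [-3.37, -5.58, 0, 0, 0, 0, -1], [-3.98, -5.89, 0, 0, 0, 0, -1], [-4.61, -6.13, 0, 0, 0, 0, -1], [-5.27, -6.31, 0, 0, 0, 0, -1], [-5.94, -6.41, 0, 0, 0, 0, -1], [-6.62, -6.45, 0, 0, 0, 0, -1], [-7.3, -6.41, 0, 0, 0, 0, -1], [-7.97, -6.31, 0, 0, 0, 0, -1], [-8.63, -6.13, 0, 0, 0, 0, -1], [-9.26, -5.89, 0, 0, 0, 0, -1], [-9.87, -5.58, 0, 0, 0, 0, -1]]
[[-0.57, 0.37, 0, 0, 0, 0, -1], [-1.1, 0.8, 0, 0, 0, 0, -1], [-1.58, 1.28, 0, 0, 0, 0, -1], [-2.01, 1.81, 0, 0, 0, 0, -1], [-2.38, 2.38, 0, 0, 0, 0, -1], [-2.69, 2.99, 0, 0, 0, 0, -1], [-2.93, 3.62, 0, 0, 0, 0, -1], [-3.11, 4.28, 0, 0, 0, 0, -1], [-3.21, 4.95, 0, 0, 0, 0, -1], [-3.25, 5.63, 0, 0, 0, 0, -1], [-3.21, 6.31, 0, 0, 0, 0, -1], [-3.11, 6.98, 0, 0, 0, 0, -1], [-2.93, 7.64, 0, 0, 0, 0, -1], [-2.69, 8.27, 0, 0, 0, 0, -1], [-2.38, 8.88, 0, 0, 0, 0, -1], [-2.01, 9.45, 0, 0, 0, 0, -1], [-1.58, 9.98, 0, 0, 0, 0, -1], [-1.1, 10.46, 0, 0, 0, 0, -1], [-0.57, 10.89, 0, 0, 0, 0, -1], [-0.0, 11.26, 0, 0, 0, 0, -1]]
[[0.61, 0.31, 0, 0, 0, 0, -1], [1.24, 0.55, 0, 0, 0, 0, -1], [1.9, 0.73, 0, 0, 0, 0, -1], [2.57, 0.84, 0, 0, 0, 0, -1], [3.25, 0.87, 0, 0, 0, 0, -1], [3.93, 0.84, 0, 0, 0, 0, -1], [4.6, 0.73, 0, 0, 0, 0, -1], [5.26, 0.55, 0, 0, 0, 0, -1], [5.89, 0.31, 0, 0, 0, 0, -1], [6.5, 0.0, 0, 0, 0, 0, -1], [7.07, -0.37, 0, 0, 0, 0, -1], [7.6, -0.8, 0, 0, 0, 0, -1], [8.08, -1.28, 0, 0, 0, 0, -1], [8.51, -1.81, 0, 0, 0, 0, -1], [8.88, -2.38, 0, 0, 0, 0, -1], [9.19, -2.99, 0, 0, 0, 0, -1], [9.28, -3.19, 0, 0, 0, 0, -1], [9.36, -3.41, 0, 0, 0, 0, -1], [9.36, -3.41, 0, 0, 0, 0, -1]]
```

Emit:
apply_moves:
  steps:
    - [[-0.16,-0.63,0,0,0,0,-1],[-0.26,-1.3,0,0,0,0,-1],[-0.44,-1.96,0,0,0,0,-1],[-0.68,-2.59,0,0,0,0,-1],[-0.99,-3.2,0,0,0,0,-1],[-1.36,-3.77,0,0,0,0,-1],[-1.79,-4.3,0,0,0,0,-1],[-2.27,-4.78,0,0,0,0,-1],[-2.8,-5.21,0,0,0,0,-1],[-3.37,-5.58,0,0,0,0,-1],[-3.98,-5.89,0,0,0,0,-1],[-4.61,-6.13,0,0,0,0,-1],[-5.27,-6.31,0,0,0,0,-1],[-5.94,-6.41,0,0,0,0,-1],[-6.62,-6.45,0,0,0,0,-1],[-7.3,-6.41,0,0,0,0,-1],[-7.97,-6.31,0,0,0,0,-1],[-8.63,-6.13,0,0,0,0,-1],[-9.26,-5.89,0,0,0,0,-1],[-9.87,-5.58,0,0,0,0,-1]]

```text
time_s: 20.95
position: [0.6281, -0.0545, 0.1555]
tcp_rot: [[-1.0, 0.0, 0.001], [0.0, 1.0, -0.001], [-0.001, -0.001, -1.0]]
force: [-3.1, -2.4, 1.7]
opening: 0.216
grasp_force: 30.0
```

Run:
```python
from h import *
s=bot.read_state();pol(s,np.array([.5952,.0022]))
```

```text
t 20.95 ang -59.9 r 65.6 Frad 0.5 Ftan(ccw) -3.9
```

Still driving the screw, with Ftan at −3.9 N.

Emit:
apply_moves:
  steps:
    - [[-0.57,0.37,0,0,0,0,-1],[-1.1,0.8,0,0,0,0,-1],[-1.58,1.28,0,0,0,0,-1],[-2.01,1.81,0,0,0,0,-1],[-2.38,2.38,0,0,0,0,-1],[-2.69,2.99,0,0,0,0,-1],[-2.93,3.62,0,0,0,0,-1],[-3.11,4.28,0,0,0,0,-1],[-3.21,4.95,0,0,0,0,-1],[-3.25,5.63,0,0,0,0,-1],[-3.21,6.31,0,0,0,0,-1],[-3.11,6.98,0,0,0,0,-1],[-2.93,7.64,0,0,0,0,-1],[-2.69,8.27,0,0,0,0,-1],[-2.38,8.88,0,0,0,0,-1],[-2.01,9.45,0,0,0,0,-1],[-1.58,9.98,0,0,0,0,-1],[-1.1,10.46,0,0,0,0,-1],[-0.57,10.89,0,0,0,0,-1],[0,11.26,0,0,0,0,-1]]

```text
time_s: 23.45
position: [0.6274, 0.0587, 0.1556]
tcp_rot: [[-1.0, 0.0, 0.001], [0.0, 1.0, 0.0], [-0.001, 0.0, -1.0]]
force: [3.6, -2.5, -0.4]
opening: 0.217
grasp_force: 30.0
```

Emit:
apply_moves:
  steps:
    - [[0.61,0.31,0,0,0,0,-1],[1.24,0.55,0,0,0,0,-1],[1.9,0.73,0,0,0,0,-1],[2.57,0.84,0,0,0,0,-1],[3.25,0.87,0,0,0,0,-1],[3.93,0.84,0,0,0,0,-1],[4.6,0.73,0,0,0,0,-1],[5.26,0.55,0,0,0,0,-1],[5.89,0.31,0,0,0,0,-1],[6.5,0,0,0,0,0,-1],[7.07,-0.37,0,0,0,0,-1],[7.6,-0.8,0,0,0,0,-1],[8.08,-1.28,0,0,0,0,-1],[8.51,-1.81,0,0,0,0,-1],[8.88,-2.38,0,0,0,0,-1],[9.19,-2.99,0,0,0,0,-1],[9.28,-3.19,0,0,0,0,-1],[9.36,-3.41,0,0,0,0,-1],[9.36,-3.41,0,0,0,0,-1]]

```text
time_s: 25.82
position: [0.5347, 0.0261, 0.1556]
tcp_rot: [[-1.0, 0.002, 0.003], [0.002, 1.0, 0.004], [-0.003, 0.004, -1.0]]
force: [5.9, 1.4, -4.8]
opening: 0.217
grasp_force: 30.0
```

Run:
```python
from h import *
A2=np.array([.5952,.0022])
Q=lambda a:A2+R*np.array([np.cos(np.radians(a)),np.sin(np.radians(a))])
s=bot.read_state();pol(s,A2);rows([523,526,529,532,534,534],Q(520),A2)
```

```text
t 25.82 ang 158.5 r 65.1 Frad -5.0 Ftan(ccw) -3.5
[[0.11, -0.32, 0, 0, 0, 0, -1], [0.2, -0.65, 0, 0, 0, 0, -1], [0.27, -0.98, 0, 0, 0, 0, -1], [0.33, -1.32, 0, 0, 0, 0, -1], [0.36, -1.54, 0, 0, 0, 0, -1], [0.36, -1.54, 0, 0, 0, 0, -1]]
```

Emit:
apply_moves:
  steps:
    - [[0.11,-0.32,0,0,0,0,-1],[0.2,-0.65,0,0,0,0,-1],[0.27,-0.98,0,0,0,0,-1],[0.33,-1.32,0,0,0,0,-1],[0.36,-1.54,0,0,0,0,-1],[0.36,-1.54,0,0,0,0,-1],[0.36,-1.54,0,0,0,0,-1]]

```text
time_s: 26.7
position: [0.5307, 0.0113, 0.1555]
tcp_rot: [[-1.0, 0.002, 0.002], [0.002, 1.0, 0.004], [-0.002, 0.004, -1.0]]
force: [3.9, 3.7, -2.8]
opening: 0.218
grasp_force: 30.0
```

Run:
```python
from h import *
s=bot.read_state();pol(s,np.array([.5952,.0022]))
```

```text
t 26.7 ang 172.0 r 65.2 Frad -3.3 Ftan(ccw) -4.2
```

Emit:
apply_moves:
  steps:
    - [[0,0,0,0,0,0,0.4],[0,0,0,0,0,0,0.4],[0,0,0,0,0,0,0.4],[0,0,0,0,0,0,0.4],[0,0,0,0,0,0,0.4],[0,0,0,0,0,0,0.4],[0,0,0,0,0,0,0.4],[0,0,-2,0,0,0,0.4],[0,0,-6,0,0,0,0.4],[0,0,-10,0,0,0,0.4],[0,0,-12,0,0,0,0.4],[0,0,-12,0,0,0,0.4]]

```text
time_s: 28.2
position: [0.5313, 0.0087, 0.2772]
tcp_rot: [[-1.0, 0.0, 0.004], [0.0, 1.0, -0.001], [-0.004, -0.001, -1.0]]
force: [-0.0, 0.0, 0.0]
opening: 0.703
grasp_force: 0.0
```

Run:
```python
from h import *
s=bot.read_state();print(s["position"],s["opening"],s["force"])
a=bot.capture("top")[150:270,230:390];b=bot.capture("scene")[190:310,190:350]
cv2.imwrite("pics/end.png",np.hstack([cv2.resize(x,(400,300),interpolation=cv2.INTER_CUBIC) for x in(b,a)]))
```

```text
[0.53131971 0.00873622 0.27718779] 0.7029719423911295 [-0.04589495  0.0387673   0.04966938]
```

View pics/end.png

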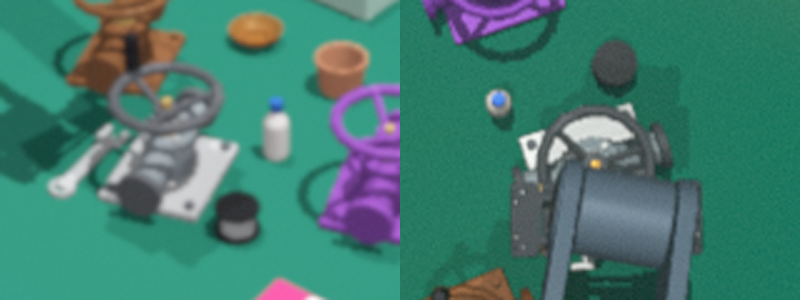

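The handle is still at about 172° (crop pixel (132,52)), the gripper is clear, and the spanner, reel and glue haven't moved.

```bash
python3 -c "
from rig import bot
print(bot.hand_in())"
```

```text
the job is handed in; nothing more can be done
None
```

I closed the valve onto its seat (about 13 N at the handle), opened it one full turn from where the slack was taken up (known to within about 7°), released it and handed the job in; the stem height was not measured and no verdict came back.

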